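Close the offcut bin and tip the saw tray into it

ROBOT

A 7-joint arm with a two-finger parallel gripper is mounted at the origin on the work surface. World frame = base frame: x ahead of the robot, y to its left, z up, the work surface at z = 0. Lengths are in m, angles in rad, forces in N, time in s.
With the tool pointing down it reaches from about 0.35 to 0.9 m from the base axis. Payload 8.1 kg.
Tool frame: the origin (TCP) lies on the centre line of the jaws, within the pads' length; the fingertips stand 25 mm ahead of it and the grasp point (between the pads) lies 6 mm ahead of it; z points along the fingers, y is the line along which they close (so a half turn about z gives the same grasp; the last joint's range is limited). The gripper opens to 85 mm and grips with 20 to 120 N. Pads are 22 mm wide; open, the fingers measure 114 mm over their backs; the gripper's body (76 mm by 85 mm) begins 54 mm behind the grasp point. The pads swing forward as they close: fully open they stand 13 mm farther back than shut.
Start: joints at [-1.302, 0.434, 0.025, 1.573, -0.012, 1.134, -0.075], TCP at [0.227, 0.582, 0.221] pointing down, gripper open.
Joint ranges: [-2.62, 2.62], [-0.44, 2.09], [-1.27, 1.32], [0.08, 2.57], [-1.32, 4.46], [0.12, 2], [-2.74, 2.74]. Speed limits (rad/s): [2.22, 2.22, 3.01, 3.01, 3.14, 3.14, 3.14].

INTERFACE

Orientations are given as a unit quaternion [x, y, z, w].
In Python, from workcell import env, eoat, planner, eyes gives the robot as it stands. Calls block until the motion is done:
- env.move_to(position, orientation): joint-space move of the TCP to a pose.
- env.servo_line(position, max_speed=0.15, ori=None): straight line of the TCP; ori=None keeps the orientation; max_speed is the mean speed in m/s.
- env.movej(angles): joint-space move.
- eoat.move_gripper(opening, grip_force=None): finger opening in m; grip_force is the grip in N (None keeps the last); returns when the fingers have stopped.
- env.pause(seconds).
- planner.ik(position, orientation): joint angles nearest the present ones, or None.
- env.get_obs(): the state.
- eyes.camera(name): name is "scene" or "side" or "wrist"; returns the picture (420x560x3 uint8, red, green, blue); there is no depth.
- eyes.camera_model(name): a dict with "camera_matrix" (3x3 intrinsics, pixels), "camera_from_world" (4x4, takes a point from world to camera coordinates); the wrist camera has in their place "T_tool_cam" (4x4, takes a point from camera to tool coordinates, whose origin is the TCP and whose axes are the flange's). Camera axes: x right, y down, z forward; pixel columns grow to the right and rows downward; lengths in m; the calibration is good to about 2 mm. A picture is of the moment at which its call begins: read the wrist's pose just before it. camera_model takes no time and is no camera call.
A pose or a line that the arm cannot do raises env.MotionError and nothing moves.
- env.finish_job(): hands the job in; it is judged then, once.
The state is a dict: "time_s": time; "joint_pos": joint angles; "dq": joint speeds; "tau": joint torques, N m; "eef_pos": TCP position; "tool_rot": TCP orientation; "wrist_force": force on the tool from outside, world axes, zero at the start; "moment": the same for the moment, N m; "width": finger opening in m; "grip_force": force on a finger pad.
Only numpy, scipy, OpenCV 4.12 (cv2) and the standard library are available. Lean on these libraries where they do the work, as an engineer would, in place of code of your own. Each camera call takes 0.05 s, during which the arm holds its last target. There are 200 camera calls.

TASK

Push the end door of the grey offcut bin shut until it snaps home on its catch. Then lift the bar at the end of the tipping tray so that all three blind-rail offcuts slide off the tray into the bin, lower the tray gently back down flat on its stand (do not let it drop) and let go. The door must stay shut, and the other things on the bench must stay where they are.

Things in the scene. Friction and masses are not known exactly. Their poses are not given: they have to be found in the camera images.
- stand: Fixed grey sheet-metal stand of the tipping tray, 190 wide (x) x 160 long (y), cheeks up to 160 mm high. Origin on the bench directly under the tray's hinge; its own +y points from the tray towards the bin, z up. The tray lies over its -y side.
- tray (a joint): Hinge of the steel tipping tray: 0 = flat on its stand, grows as the bar end is lifted, stops at 1.05 rad; it falls back if let go. Tray 156 wide x 225 long, walls 25 mm high on three sides, open at the bin end, floor 145 mm above the bench, from 30 mm past the hinge (bin side) to 195 mm behind it. Offcuts need about 0.4 to 0.8 rad to slide.
- tray_hinge (a point): Centre of the tray's hinge line, at tray-floor height (145 mm above the bench); the hinge line runs along this point's x axis. Axes turn with the tray; as the tray lies flat they equal the stand's.
- tray_bar (a point): Middle of the tray's lifting bar, a dark round bar 12 mm thick, 84 mm long, along the tray's x axis, on two arms at its ends, 50 mm outside the tray's end wall; 245 mm from the hinge and, when flat, 157 mm above the bench, with free air below. It turns freely in the fingers as the tray tips.
- bin: Fixed grey offcut bin under the tray's open end, open top, 190 (x) x 180 (y) x 110 mm high, walls 5 mm, floor 6 mm. Origin under its centre on the bench; its own +y points away from the tray, to the side with the door.
- door (a joint): Upright hinge of the bin's end door: 0 = shut and seated on the catch, grows as it swings outward (its free edge goes to the bin's +y), up to 1.3 rad. It stays where it is left. The sprung catch is met at about 0.09 rad and takes about 11 N, pushing 110 mm from the hinge, to pass; only below 0.025 rad is it home.
- door_hinge (a point): On the door's hinge line at half the door's height (56 mm above the bench), at the bin's corner nearest the robot. This point's x axis runs along the door to its free edge, y is the outward normal of the door, z up.
- door_edge (a point): Free edge of the aluminium door, 155 mm from the hinge, half the door's height. The door is 8 mm thick (this point is mid-thickness) and its top is 101 mm above the bench. The catch, a 6 mm radius ball in a dark housing, is on the bin's corner farthest from the robot, outside this edge; push nearer the middle of the door.
- rail_offcut: White U-channel offcut, 40 x 80 x 28 mm (x, y, z), on the tray. Origin: centre of its underside.
- tube_offcut: Aluminium box-section offcut, 40 x 70 x 30 mm, on the tray. Origin: centre of its underside.
- wood_offcut: Dark wooden bottom-rail offcut, 42 x 65 x 24 mm, on the tray. Origin: centre of its underside.
- tape_roll: Bystander: clear tape roll, 90 mm across, 40 high. Origin: centre of its underside.
- screwdriver: Bystander: screwdriver lying on the bench, about 200 mm long. Origin: underside.
- spray_bottle: Bystander: upright white bottle, 68 mm across, 170 high. Origin: centre of its underside.
- carton: Bystander: cardboard carton 100 x 120 x 90 mm. Origin: centre of its underside.
- cord_spool: Bystander: spool of cord, 100 mm across, 64 high. Origin: centre of its underside.
- tub: Bystander: clear open tub, 90 mm across, 70 high. Origin: centre of its underside.
Not all that is in view belongs to the job. Leave any green, red or yellow look-alike of the tube_offcut alone.

How it is judged:
On the way, in this order (a step that is already met when the one before it is completed fails the run):
1. the bin's door is shut and seated on its catch (below 0.025 rad), the tray still flat (value of joint door below 0.025 rad and value of joint tray below 0.1 rad), for 0.2 s.
2. all three offcuts lie in the bin while the tray is still tipped up (over 0.3 rad) (x of rail_offcut in the frame of bin between -0.09 and 0.09 m and y of rail_offcut in the frame of bin between -0.087 and 0.09 m and z of rail_offcut in the frame of bin between -0.005 and 0.1 m and x of tube_offcut in the frame of bin between -0.09 and 0.09 m and y of tube_offcut in the frame of bin between -0.087 and 0.09 m and z of tube_offcut in the frame of bin between -0.005 and 0.1 m and x of wood_offcut in the frame of bin between -0.09 and 0.09 m and y of wood_offcut in the frame of bin between -0.087 and 0.09 m and z of wood_offcut in the frame of bin between -0.005 and 0.1 m and value of joint tray above 0.3 rad), for 0.1 s.
At the end, for the whole second after the job is handed in: The bin's door is home on its catch (below 0.025 rad), the tray is back flat on its stand (below 0.05 rad), and all three offcuts lie at rest inside the bin, below its rim (value of joint door below 0.025 rad and value of joint tray below 0.05 rad and x of rail_offcut in the frame of bin between -0.09 and 0.09 m and y of rail_offcut in the frame of bin between -0.087 and 0.09 m and z of rail_offcut in the frame of bin between -0.005 and 0.1 m and x of tube_offcut in the frame of bin between -0.09 and 0.09 m and y of tube_offcut in the frame of bin between -0.087 and 0.09 m and z of tube_offcut in the frame of bin between -0.005 and 0.1 m and x of wood_offcut in the frame of bin between -0.09 and 0.09 m and y of wood_offcut in the frame of bin between -0.087 and 0.09 m and z of wood_offcut in the frame of bin between -0.005 and 0.1 m and linear speed of each of rail_offcut, tube_offcut, wood_offcut below 0.02 m/s); the robot touches nothing.
It fails at once if the tray is dropped: it comes down faster than 2.5 rad/s (velocity of joint tray below -2.5 rad/s).
It fails at once if a bystander (tape roll, screwdriver, bottle, carton, spool or tub) is moved more than 30 mm (distance of any of tape_roll, screwdriver, spray_bottle, carton, cord_spool, tub from where it was at the start of the episode above 0.03 m).
It also fails if it takes over 64 s, if anything falls off the work surface, if the arm or the gripper's body presses on something with over 40 N, if the wrist force passes 120 N, or if a joint passes its speed limit or range.

## Working session

There is one attempt and no reset: what is moved stays moved. The work goes in short steps, each a Python script; the robot and the scene stay as the last script left them, time stands still between calls to the robot, and variables do not carry over. Pictures are saved under pics/ and viewed, at most 10 in all, crops included, and the job is handed in when it is done.

```bash
mkdir -p pics
python3 - <<'E'
from workcell import env,eoat,planner,eyes
import cv2,json,numpy as np
o=env.get_obs(); print(o)
for n in ("scene","side"):
    im=eyes.camera(n); cv2.imwrite(f"pics/{n}0.png",cv2.resize(im[:,:,::-1],(800,600),interpolation=cv2.INTER_CUBIC))
    m=eyes.camera_model(n); print(n,{k:np.round(v,4).tolist() for k,v in m.items()})
print(eyes.camera_model("wrist"))
E
```

```text
{'time_s': 0.0, 'joint_pos': array([-1.30159598,  0.43519321,  0.02495574,  1.57409825, -0.01157313,
        1.13400636, -0.07509506]), 'dq': array([-1.25784160e-03, -3.52175602e-04, -2.30131940e-04, -1.25880492e-03,
       -8.90208834e-04, -1.01015608e-03,  4.33766580e-05]), 'tau': array([-3.03117067e-04, -6.70450258e+01,  1.02481529e+00, -3.16232407e+01,
        1.54356624e-02,  1.22184085e-02, -2.57677399e-07]), 'eef_pos': array([0.22692145, 0.5817872 , 0.21994384]), 'tool_rot': array([ 1.84849819e-01,  9.82766470e-01, -7.77584343e-04, -6.58021078e-05]), 'wrist_force': array([-1.22125711, -0.57524284, -0.03418615]), 'moment': array([ 0.01889855, -0.03467212,  0.00713116]), 'grip_force': 0.0, 'width': 0.08538316705742413}
scene {'camera_matrix': [[485.0088, 0.0, 281.0409], [0.0, 485.0088, 206.9426], [0.0, 0.0, 1.0]], 'camera_from_world': [[0.4694, 0.8829, -0.0148, -0.1999], [0.718, -0.3914, -0.5756, -0.3436], [-0.5139, 0.2595, -0.8176, 1.6983], [0.0, 0.0, 0.0, 1.0]]}
side {'camera_matrix': [[492.4595, 0.0, 279.7962], [0.0, 492.4595, 213.0377], [0.0, 0.0, 1.0]], 'camera_from_world': [[0.756, -0.6544, -0.0099, -0.42], [-0.3258, -0.3632, -0.8729, 0.2797], [0.5676, 0.6632, -0.4879, 1.3374], [0.0, 0.0, 0.0, 1.0]]}
{'camera_matrix': array([[377.16779126,   0.        , 281.93750686],
       [  0.        , 377.16779126, 206.76105937],
       [  0.        ,   0.        ,   1.        ]]), 'T_tool_cam': array([[-9.38747485e-04, -9.59370253e-01, -2.82148607e-01,
         7.13655274e-02],
       [ 9.99999141e-01, -6.42639584e-04, -1.14201301e-03,
        -4.41118731e-05],
       [ 9.14293444e-04, -2.82149436e-01,  9.59370033e-01,
        -1.52636692e-01],
       [ 0.00000000e+00,  0.00000000e+00,  0.00000000e+00,
         1.00000000e+00]])}
```

View pics/scene0.png

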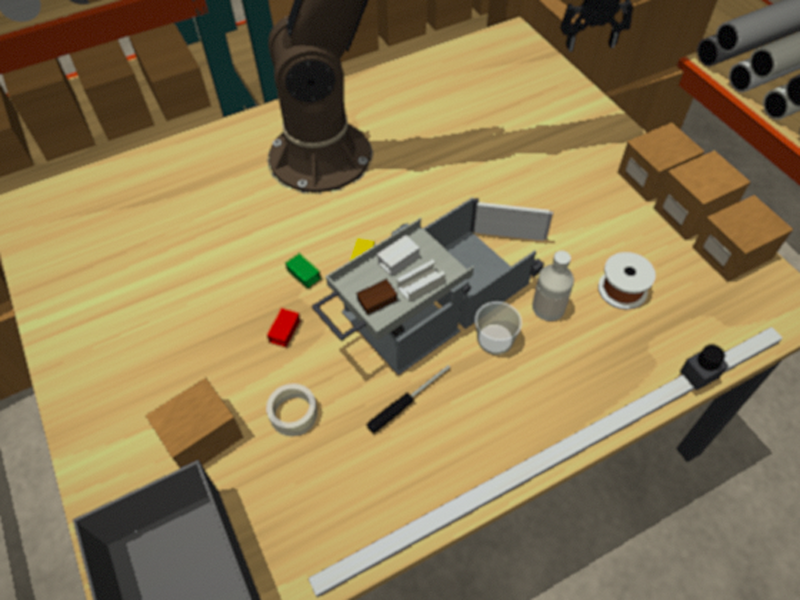

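View pics/side0.png

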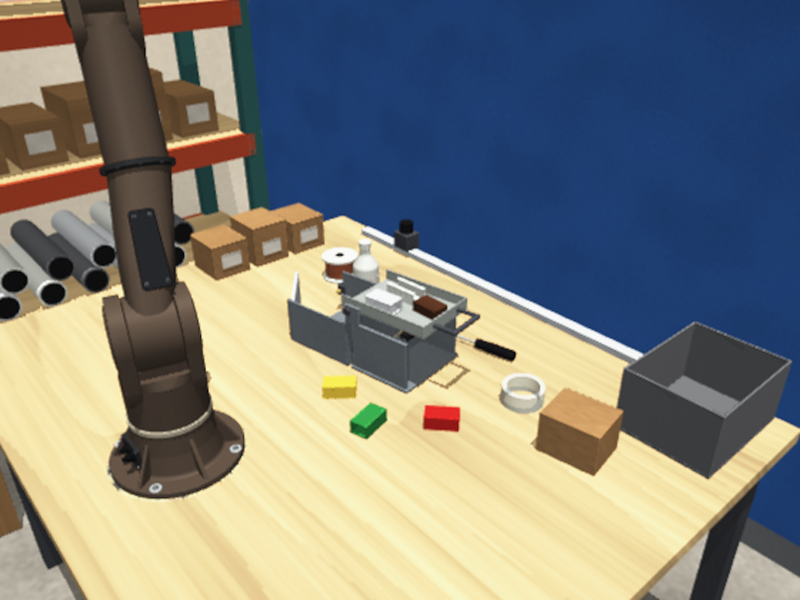

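The scene picture shows the bar at about (330,320), the tray with its offcuts at (400,280), and the bin at (490,260). Its door stands open from (476,205) to (550,210). I'll enlarge both views for measuring.

Run:
```python
from workcell import eyes
import cv2
for n,(x0,x1,y0,y1),s in (("scene",(210,400,130,270),4),("side",(196,346,182,282),5)):
    im=eyes.camera(n)[y0:y1,x0:x1,::-1]; cv2.imwrite(f"pics/{n}1.png",cv2.resize(im,None,fx=s,fy=s,interpolation=cv2.INTER_CUBIC))
```

```text
(no output)
```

View pics/scene1.png

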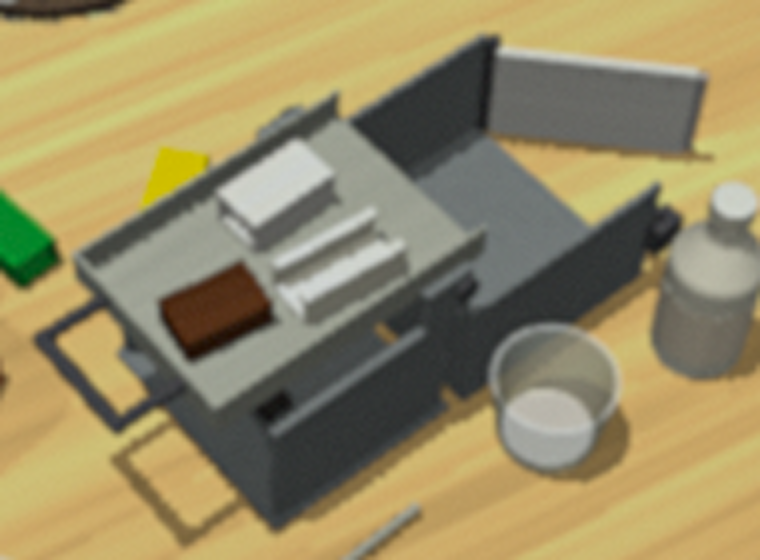

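View pics/side1.png

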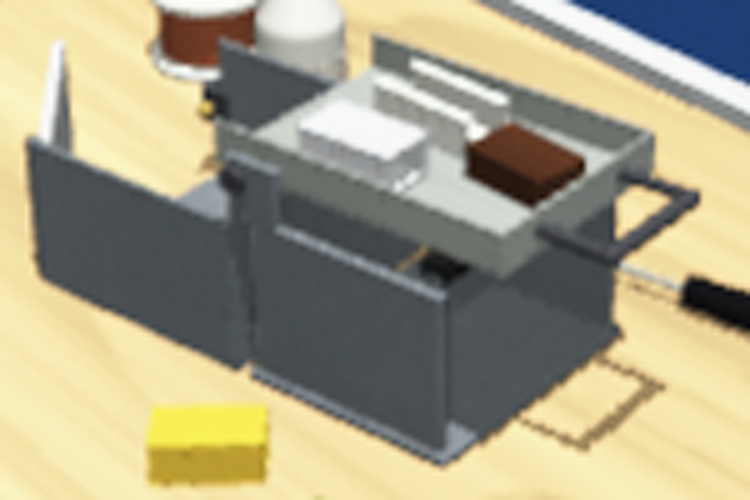

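Scene crop: the bar runs from (44,338) to (120,424), the bin rim corners at the door side are at (493,38) and (658,187), and the door top runs from (497,50) to (703,72). Side crop: bar from (697,198) to (612,256), tray top corners at (505,235), (652,132), (375,38) and (218,125), and the door edge top at (57,42). Next I'll fit the poses to these points.

```bash
cat > fit.py <<'E'
from workcell import eyes
import numpy as np
from scipy.optimize import least_squares
M={n:eyes.camera_model(n) for n in("scene","side")}
off={"scene":(210,130,4),"side":(196,182,5)}
def px(n,p):
    a,b,s=off[n]; return np.array([a+(p[0]+.5)/s-.5,b+(p[1]+.5)/s-.5])
def proj(n,w):
    m=M[n]; c=m["camera_from_world"][:3]@np.append(w,1); u=m["camera_matrix"]@c; return u[:2]/u[2]
def T(p,l):
    c,s=np.cos(p[2]),np.sin(p[2]); return np.array([p[0]+c*l[0]-s*l[1],p[1]+s*l[0]+c*l[1],l[2]])
tray=[("scene",(44,338),(-.042,-.245,.157)),("scene",(120,424),(.042,-.245,.157)),("scene",(338,95),(-.078,.03,.17)),("scene",(485,232),(.078,.03,.17)),("scene",(77,258),(-.078,-.195,.17)),
("side",(697,198),(.042,-.245,.157)),("side",(612,256),(-.042,-.245,.157)),("side",(505,235),(-.078,-.195,.17)),("side",(652,132),(.078,-.195,.17)),("side",(375,38),(.078,.03,.17)),("side",(218,125),(-.078,.03,.17))]
bn=[("scene",(493,38),(-.095,.09,.11)),("scene",(658,187),(.095,.09,.11)),("side",(28,140),(-.095,.09,.11)),("side",(222,42),(.095,.09,.11))]
def fit(pts,p0):
    f=lambda p:np.concatenate([proj(n,T(p,l))-px(n,q) for n,q,l in pts])
    r=least_squares(f,p0,loss="soft_l1"); return r.x,f(r.x).reshape(-1,2)
if __name__=="__main__":
    s,rs=fit(tray,[.5,.1,0]); b,rb=fit(bn,[.5,.3,0]); print("stand",s,"\n",rs.round(1)); print("bin",b,"\n",rb.round(1))
    f=lambda w:np.concatenate([proj("scene",[*w,.101])-px("scene",(703,72)),proj("side",[*w,.101])-px("side",(57,42))])
    r=least_squares(f,[.45,.5]); print("edge",r.x,r.fun.round(1))
    c,s_=np.cos(b[2]),np.sin(b[2]); d=r.x-b[:2]; print("edge in bin",c*d[0]+s_*d[1],-s_*d[0]+c*d[1])
    d=s[:2]-b[:2]; print("stand in bin",c*d[0]+s_*d[1],-s_*d[0]+c*d[1])
    print("bar",T(s,(0,-.245,.157)))
E
python3 fit.py
```

```text
stand [0.50913439 0.0281506  0.18043825] 
 [[-0.4  0.5]
 [-0.4  0.6]
 [ 0.  -1. ]
 [ 0.7 -0.7]
 [-1.1 -1. ]
 [-0.6 -0.2]
 [ 0.2 -0.1]
 [ 0.1 -0.3]
 [ 1.4 -0.4]
 [ 0.2 -1.5]
 [-0.5 -1.2]]
bin [0.48969112 0.12268494 0.15154209] 
 [[-1.4 -1.7]
 [ 0.7  0.2]
 [-0.3 -0.3]
 [ 1.1 -0.5]]
edge [0.48768811 0.32146234] [-0.1 -0.1  0.1 -0.3]
edge in bin 0.02802792647823263 0.19680168135031784
stand in bin 0.004949281933791757 -0.09638613806418266
bar [ 0.55310227 -0.21287186  0.157     ]
```

```bash
cat > more.py <<'E'
from fit import *
from workcell import planner
from scipy.spatial.transform import Rotation as R
def ray(n,q,z):  # original px -> world at height z
    m=M[n]; E=m["camera_from_world"]; d=E[:3,:3].T@np.linalg.inv(m["camera_matrix"])@[*q,1]; c=-E[:3,:3].T@E[:3,3]
    return (c+d*(z-c[2])/d[2])[:2]
# joint fit: shared yaw, bin offset dy along shared axis
P=[(n,q,l,0) for n,q,l in tray]+[(n,q,l,1) for n,q,l in bn]
f=lambda p:np.concatenate([proj(n,T(p[:3],(l[0],l[1]+b*p[3],l[2])))-px(n,q) for n,q,l,b in P])
r=least_squares(f,[.5,.03,.17,.1],loss="soft_l1"); p=r.x; print(p,abs(f(p)).max())
b=np.append(T(p[:3],(0,p[3],0))[:2],p[2]); print("bin",b)
loc=lambda w:(R.from_euler("z",-b[2]).as_matrix()[:2,:2]@(np.array(w)-b[:2])).round(4)
w=ray("scene",px("scene",(497,50)),.101);print("hingetop",loc(w)); 
w=ray("scene",px("scene",(703,72)),.101);print("edge",loc(w))
for k,q in dict(bottle=(386,220),tub=(348,240),spool=(438,206)).items(): print(k,loc(ray("scene",q,0)),ray("scene",q,0))
o=R.from_matrix(np.array([[0,1,0],[1,0,0],[0,0,-1.]]))
for off_ in (0,np.pi/2,-np.pi/2,np.pi):
    q=(R.from_euler("z",b[2]+off_)*o)
    for w in (T(b,(.02,.12,.085)),T(p[:3],(0,-.245,.163)),T(p[:3],(0,-.15,.35))): print(off_,w,np.round(planner.ik(w,q.as_quat()),2) if planner.ik(w,q.as_quat()) is not None else None)
E
python3 more.py
```

```text
[0.50926894 0.02814371 0.17901514 0.09615871] 2.1686288713079307
bin [0.49214686 0.12276577 0.17901514]
hingetop [-0.0818  0.0919]
edge [0.0314 0.1963]
bottle [0.1788 0.0728] [0.65512367 0.22625933]
tub [ 0.1596 -0.0603] [0.65988505 0.09184558]
spool [0.2402 0.2291] [0.68771656 0.39094068]
0 [0.49045999 0.24440932 0.085     ] [-0.82  0.48  0.35  1.94 -0.23  0.77 -0.16]
0 [ 0.55289377 -0.21294107  0.163     ] [-0.42  0.66  1.12  1.78 -0.65  1.13  1.1 ]
0 [ 0.53597802 -0.11945922  0.35      ] [-0.56  0.29  0.91  1.6  -0.23  1.37  0.56]
1.5707963267948966 [0.49045999 0.24440932 0.085     ] [-0.58  0.46  0.03  1.92 -0.02  0.76  1.21]
1.5707963267948966 [ 0.55289377 -0.21294107  0.163     ] [-0.19  0.49  0.68  1.77 -0.36  1.01  2.38]
1.5707963267948966 [ 0.53597802 -0.11945922  0.35      ] [-0.52  0.27  0.86  1.6  -0.21  1.37  2.11]
-1.5707963267948966 [0.49045999 0.24440932 0.085     ] [-0.99  0.52  0.6   1.95 -0.4   0.79 -1.55]
-1.5707963267948966 [ 0.55289377 -0.21294107  0.163     ] [-0.45  0.7   1.19  1.78 -0.71  1.16 -0.42]
-1.5707963267948966 [ 0.53597802 -0.11945922  0.35      ] [-0.63  0.31  1.03  1.6  -0.27  1.38 -0.96]
3.141592653589793 [0.49045999 0.24440932 0.085     ] [-0.32  0.49 -0.32  1.89  0.21  0.79  2.56]
3.141592653589793 [ 0.55289377 -0.21294107  0.163     ] [-0.43  0.68  1.15  1.78 -0.68  1.14 -2.02]
3.141592653589793 [ 0.53597802 -0.11945922  0.35      ] [-0.7   0.36  1.16  1.61 -0.33  1.4  -2.46]
```

```bash
cat > geo.py <<'E'
from workcell import env,eoat,planner,eyes
import numpy as np,cv2
from scipy.spatial.transform import Rotation as R
S=np.array([.5093,.0281,.179]); B=np.array([.4921,.1228,.179])
def T(p,l):
    c,s=np.cos(p[2]),np.sin(p[2]); return np.array([p[0]+c*l[0]-s*l[1],p[1]+s*l[0]+c*l[1],l[2]])
def ori(a): return (R.from_euler("z",B[2]+a)*R.from_matrix([[0,1,0],[1,0,0],[0,0,-1.]])).as_quat()
def snap(n,name,box=None,s=1):
    im=eyes.camera(n)[:,:,::-1]
    if box: im=im[box[2]:box[3],box[0]:box[1]]
    cv2.imwrite("pics/"+name,cv2.resize(im,None,fx=s,fy=s,interpolation=cv2.INTER_CUBIC))
def door(th,r=.105,z=.085):
    d=np.array([np.cos(th),np.sin(th)]); n=np.array([-d[1],d[0]]); t=abs(th)
    c=np.array([-.082,.092])+r*d+(.004+11e-3*np.cos(t)+14.5e-3*np.sin(t))*n
    return T(B,(*c,z))
E
python3 - <<'E'
from geo import *
eoat.move_gripper(0.0)
env.move_to(door(1.05,z=.22),ori(0)); env.servo_line(door(1.05),.15)
f0=env.get_obs()["wrist_force"]; out=np.array([-np.sin(B[2]),np.cos(B[2])])
print(env.get_obs()["time_s"],f0)
for th in np.r_[np.arange(1.0,.15,-.1),np.arange(.15,-.08,-.01)]:
    env.servo_line(door(th),.06 if th>.14 else .03)
    o=env.get_obs(); F=(o["wrist_force"]-f0)[:2]@out
    print(round(th,2),round(F,1),end="; ")
    if F>25: break
print(o["time_s"])
snap("scene","door.png",(210,400,130,270),4)
E
```

```text
3.275 [3.20790663e-01 1.39651260e+00 1.05395908e-05]
1.0 -0.6; 0.9 -1.1; 0.8 -0.9; 0.7 -1.0; 0.6 -1.4; 0.5 -1.4; 0.4 -0.2; 0.3 -0.8; 0.2 -1.6; 0.15 -0.3; 0.14 -1.7; 0.13 -1.6; 0.12 -1.8; 0.11 -1.6; 0.1 -0.4; 0.09 -0.8; 0.08 -1.0; 0.07 0.4; 0.06 3.6; 0.05 3.6; 0.04 6.2; 0.03 7.2; 0.02 7.1; 0.01 1.7; -0.0 3.3; -0.01 4.5; -0.02 6.2; -0.03 10.0; -0.04 11.9; -0.05 14.1; -0.06 16.7; -0.07 18.8; 11.975
```

View pics/door.png

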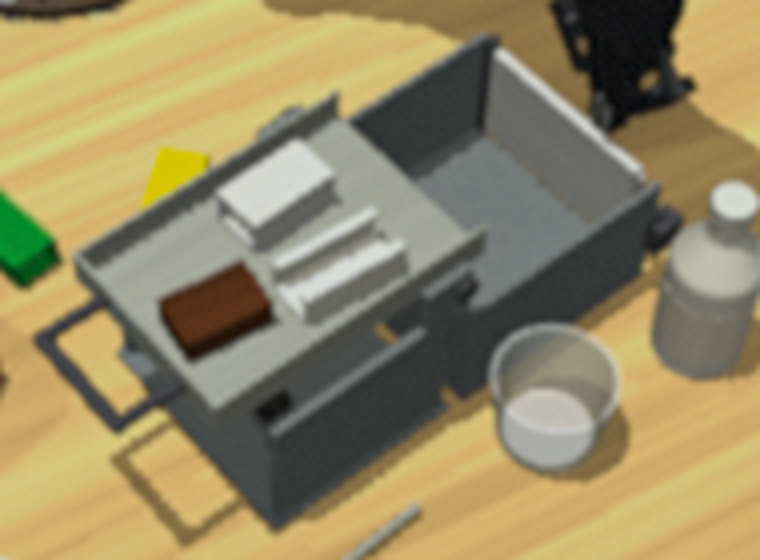

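The door is shut: the force dropped as the catch snapped, then rose against the stop. The picture shows the door top in line from (497,50) to (640,172). Next I'll go above the bar and check it with the wrist camera.

Run:
```python
from geo import *
env.servo_line(door(.35),.1); p=door(.35,z=.34); env.servo_line(p,.25)
q=ori(-np.pi/2)
env.move_to(T(S,(0,-.245,.30)),q); eoat.move_gripper(.04,30)
o=env.get_obs(); im=eyes.camera("wrist")[:,:,::-1].copy(); m=eyes.camera_model("wrist")
W=np.eye(4); W[:3,:3]=R.from_quat(o["tool_rot"]).as_matrix(); W[:3,3]=o["eef_pos"]
C=np.linalg.inv(W@m["T_tool_cam"])
for x in(-.042,.042):
    u=m["camera_matrix"]@(C@np.append(T(S,(x,-.245,.157)),1))[:3]; u=u[:2]/u[2]; print(u)
    cv2.drawMarker(im,tuple(int(v) for v in u.round()),(0,0,255),cv2.MARKER_CROSS,12,1)
cv2.imwrite("pics/wrist1.png",im); print(o["time_s"],o["joint_pos"].round(2),o["wrist_force"],o["eef_pos"])
for th in (.4,.9): print(planner.ik(T(S,(0,-.245*np.cos(th)+.012*np.sin(th),.157+.245*np.sin(th))),q))
```

```text
[281.61306771 237.72940044]
[281.50818299 136.16214503]
16.0667 [-0.42  0.47  1.07  1.59 -0.42  1.34 -0.69] [-0.20641047  0.40759448 -0.11500465] [ 0.55295044 -0.21288394  0.30003383]
[-0.46103792  0.48242942  1.0535396   1.69396536 -0.44251584  1.22758617
 -0.69479802]
[-0.70985538  0.34792041  1.15317825  1.61317056 -0.32224675  1.39186236
 -0.91249712]
```

View pics/wrist1.png

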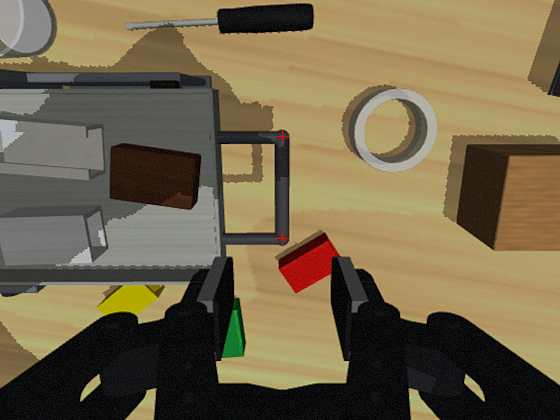

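The predicted bar ends (red crosses at (282,136) and (282,238)) fall on the bar to within about 1 mm. I'll grasp it and tip the tray.

```bash
cat >> geo.py <<'E'
def bar(th): return T(S,(0,-.245*np.cos(th)+.012*np.sin(th),.145+.245*np.sin(th)+.012*np.cos(th)+.006))
E
python3 - <<'E'
from geo import *
eoat.move_gripper(.032)
env.servo_line(bar(0),.15); print(env.get_obs()["wrist_force"])
eoat.move_gripper(0,30); o=env.get_obs(); print(o["width"],o["grip_force"],o["wrist_force"],o["time_s"])
for th in np.r_[.1,.2,.3,.35:.86:.05]:
    env.servo_line(bar(th),.08 if th<.31 else .06); o=env.get_obs(); print(round(th,2),o["wrist_force"].round(1),round(o["width"],4))
    if np.linalg.norm(o["wrist_force"])>70: break
env.pause(.5); print(env.get_obs()["time_s"])
snap("scene","tip.png",(210,400,130,270),4)
E
```

```text
[-0.05751788 -0.3676573   1.0837716 ]
-0.00019187418387271425 0.0 [-0.23723422  0.63147921  0.36582594] 17.8417
0.1 [-0.1 -0.3  0.3] 0.0004
0.2 [-0.6  0.8 -0.6] -0.0002
0.3 [ 0.2  0.2 -0.2] -0.0001
0.35 [-1.3 -1.1 -0.6] -0.0001
0.4 [-0.7 -0.2  0.1] 0.0001
0.45 [0.1 0.9 0.4] -0.0001
0.5 [-0.5  0.  -0.8] 0.0001
0.55 [-0.5  0.2 -0. ] -0.0002
0.6 [-0.4  0.1 -0.2] 0.0002
0.65 [ 0.  -0.4 -0.4] 0.0001
0.7 [-0.5  0.3  0.3] 0.0001
0.75 [-0.1  0.1  0.8] 0.0003
0.8 [ 0.2 -0.4  0.2] -0.0002
0.85 [ 0.4 -0.7  0.1] 0.0002
23.6583
```

View pics/tip.png

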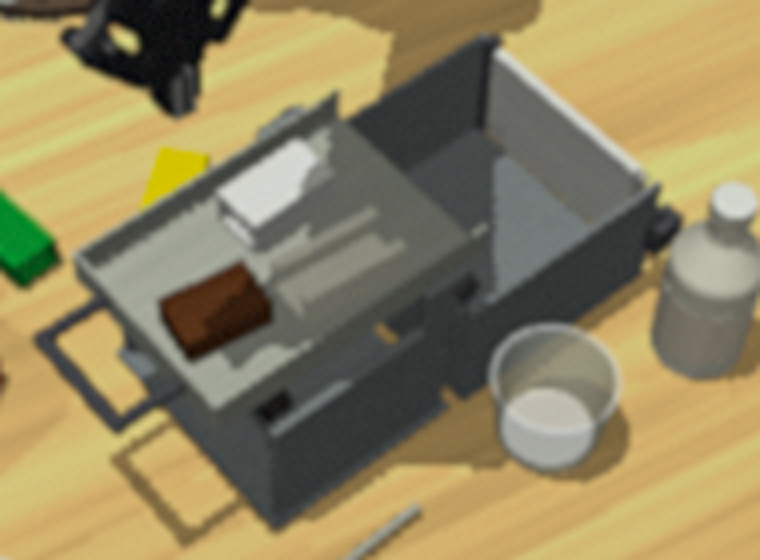

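The grip missed: the width was 0, and the tray lies unchanged with its offcuts. I'll check where the fingers are against where the state says they should be.

Run:
```python
from geo import *
from fit import proj
o=env.get_obs(); p=o["eef_pos"]; print(p,bar(.85),R.from_quat(o["tool_rot"]).as_matrix().round(3),o["width"])
for n,box in(("scene",(210,130,4)),("side",(0,0,1))):
    for dz in (0,.025): u=proj(n,p-[0,0,dz]); print(n,u,(u-box[:2])*box[2])
env.servo_line(bar(.6),.2); env.servo_line(bar(0)+[0,0,.04],.2); eoat.move_gripper(.03)
env.servo_line(bar(0),.1); o=env.get_obs(); print(o["eef_pos"],bar(0),o["wrist_force"],o["time_s"],o["width"])
a=eyes.camera("scene")[170:270,190:310]; b=eyes.camera("side")[170:270,260:380]
cv2.imwrite("pics/low.png",cv2.resize(np.hstack([a,b])[:,:,::-1],None,fx=3.3,fy=3.3,interpolation=cv2.INTER_CUBIC))
for n,x0 in(("scene",190),("side",140)):
    for dz in (0,.025): print(n,(proj(n,o["eef_pos"]-[0,0,dz])-[x0,170])*3.3)
```

```text
[ 0.53645475 -0.12220348  0.34294175] [ 0.5364841  -0.12214101  0.3429835 ] [[ 0.984  0.178 -0.   ]
 [ 0.178 -0.984 -0.   ]
 [-0.     0.    -1.   ]] 5.9772140330315466e-05
scene [254.37778008 159.78369056] [177.51112031 119.13476226]
scene [255.01807625 166.80699835] [180.072305   147.22799339]
side [301.76744718 160.01913166] [301.76744718 160.01913166]
side [301.66354342 168.12369189] [301.66354342 168.12369189]
[ 0.55283638 -0.21322037  0.16299636] [ 0.55292118 -0.21298545  0.163     ] [-0.00760923 -0.55720021  0.16012814] 25.8083 0.0296712260090164
scene [129.27994392 178.03880567]
scene [132.56211751 195.60115898]
side [615.74753977 181.51879257]
side [614.72078689 205.76962712]
```

View pics/low.png

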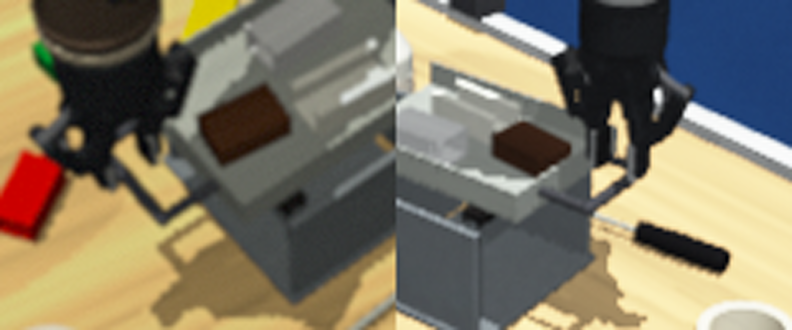

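In both views the real fingertips sit about 35 mm higher than the stated TCP implies. In the scene view they are at (130,165) against a predicted (132,196), and in the side view at (622,165) against (615,206). The fingers are therefore just above the bar. I'll descend that much further with force checks, and lift only if the closed width is about 12 mm.

Run:
```python
from geo import *
dz=0
for dz in (.012,.024,.036):
    env.servo_line(bar(0)-[0,0,dz],.05); o=env.get_obs(); print(dz,o["wrist_force"].round(1))
    if np.linalg.norm(o["wrist_force"])>12: break
eoat.move_gripper(0,35); o=env.get_obs(); print("w",o["width"],o["grip_force"],o["wrist_force"].round(1),o["time_s"])
if o["width"]>.008:
    env.servo_line(bar(.1)-[0,0,dz],.06); o=env.get_obs(); print(o["wrist_force"].round(1),o["width"],o["time_s"])
```

```text
0.012 [-0.2 -0.2 -0.8]
0.024 [-0.  -0.4 -0.3]
0.036 [ 0.5  0.3 -0.2]
w 0.010753459250962463 34.18925642967224 [-1.1  2.8  2.9] 27.3833
[-0.3  0.8 -4. ] 0.011025977287726751 27.9417
```

Run:
```python
from geo import *
d=np.array([0,0,.036])
for th in np.r_[.2,.3,.4:.91:.05]:
    env.servo_line(bar(th)-d,.09 if th<.41 else .06); o=env.get_obs(); print(round(th,2),o["wrist_force"].round(1),round(o["width"],4))
    if np.linalg.norm(o["wrist_force"])>60 or o["width"]<.008: break
env.pause(.4); print(env.get_obs()["time_s"])
a=eyes.camera("scene")[110:260,200:380]; b=eyes.camera("side")[120:270,190:370]
cv2.imwrite("pics/tip2.png",cv2.resize(np.hstack([a,b])[:,:,::-1],None,fx=2.2,fy=2.2,interpolation=cv2.INTER_CUBIC))
```

```text
0.2 [ 0.9  1.2 -3.6] 0.0107
0.3 [ 0.6 -1.5 -4.2] 0.0103
0.4 [ 1.2 -5.8 -1.2] 0.011
0.45 [ 0.9 -5.6  0.1] 0.0108
0.5 [ 1.6 -7.3  0.5] 0.0104
0.55 [ 1.5 -5.9  0.5] 0.0106
0.6 [ 0.6 -7.   3.2] 0.0105
0.65 [ 0.9 -8.5  3.2] 0.0105
0.7 [ 1.  -9.   3.9] 0.0103
0.75 [ 0.7 -9.7  6.1] 0.0108
0.8 [  0.4 -10.1   7.9] 0.0109
0.85 [  0.  -11.8  10.9] 0.0103
0.9 [ -1.9 -11.3  11.7] 0.0108
33.2
```

View pics/tip2.png

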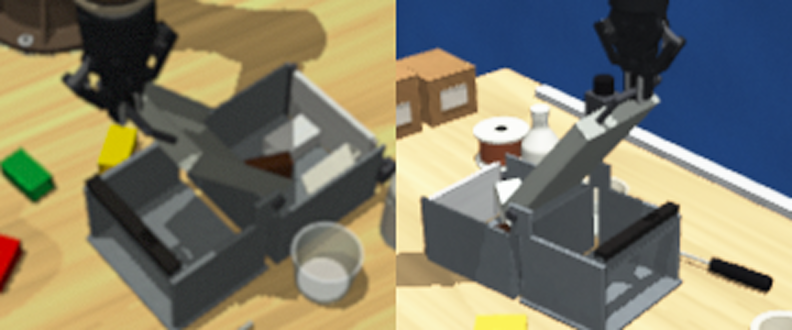

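Both views show the tray tipped, with the white and silver offcuts in the bin and the wood partly hidden at (270,165). I'll lower to 0.5 rad and look again to confirm.

Run:
```python
from geo import *
d=np.array([0,0,.036])
for th in (.8,.7,.6,.5): env.servo_line(bar(th)-d,.08); 
o=env.get_obs(); print(o["wrist_force"].round(1),o["width"],o["time_s"])
a=eyes.camera("scene")[110:260,200:380]; b=eyes.camera("side")[120:270,190:370]
cv2.imwrite("pics/tip3.png",cv2.resize(np.hstack([a,b])[:,:,::-1],None,fx=2.2,fy=2.2,interpolation=cv2.INTER_CUBIC))
```

```text
[ 1.5 -5.4  2.6] 0.010349223841674521 35.1333
```

View pics/tip3.png

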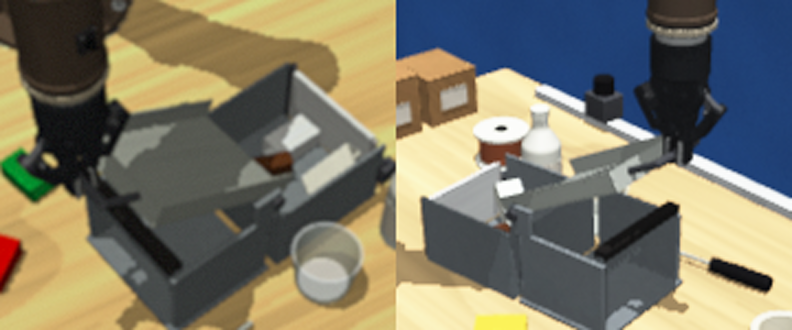

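The tray is empty and all three offcuts are in the bin. One of them may be standing on end, at (300,130) in the scene view and (508,188) in the side view, so I'll triangulate its height.

Run:
```python
from fit import *
from scipy.spatial.transform import Rotation as R
B=np.array([.4921,.1228,.179])
def tri(a,b):
    r=least_squares(lambda w:np.r_[proj("scene",w)-a,proj("side",w)-b],[.5,.15,.05]); w=r.x
    l=R.from_euler("z",-B[2]).apply(w-[*B[:2],0]); return l.round(3),r.fun.round(1)
s=lambda x,y:np.array([200+x/2.2,110+y/2.2]); e=lambda x,y:np.array([190+(x-396)/2.2,120+y/2.2])
print(tri(s(300,130),e(509,188)))
for z in (.02,.05,.09):
    for q in (s(300,130),s(275,163),s(328,168)):
        m=M["scene"];E=m["camera_from_world"];d=E[:3,:3].T@np.linalg.inv(m["camera_matrix"])@[*q,1];c=-E[:3,:3].T@E[:3,3]
        w=c+d*(z-c[2])/d[2]; print(z,R.from_euler("z",-B[2]).apply(w-[*B[:2],0]).round(3))
```

```text
(array([0.01 , 0.015, 0.111]), array([-0.7,  1.7, -1.6, -1.4]))
0.02 [-0.045  0.077  0.02 ]
0.02 [-0.022  0.011  0.02 ]
0.02 [0.03  0.061 0.02 ]
0.05 [-0.028  0.058  0.05 ]
0.05 [-0.006 -0.006  0.05 ]
0.05 [0.045 0.043 0.05 ]
0.09 [-0.005  0.034  0.09 ]
0.09 [ 0.016 -0.029  0.09 ]
0.09 [0.065 0.019 0.09 ]
```

The raised end is at about z = 0.11, so the piece is leaning with its centre around 0.075 to 0.09, inside the bin. Lowering and releasing.

Run:
```python
from geo import *
d=np.array([0,0,.036])
for th,v in ((.4,.08),(.3,.08),(.2,.07),(.1,.06),(.04,.05),(0,.03),(-.006,.02)):
    env.servo_line(bar(th)-d,v); o=env.get_obs(); print(th,o["wrist_force"].round(1))
    if np.linalg.norm(o["wrist_force"])>30: break
eoat.move_gripper(.032); print(env.get_obs()["wrist_force"].round(1))
env.servo_line(bar(0)+[0,0,.12],.12); env.pause(.5); o=env.get_obs(); print(o["time_s"],o["wrist_force"].round(1))
# compare tray/door regions with the earlier flat-tray picture
im=eyes.camera("side"); old=cv2.imread("pics/side1.png"); new=cv2.resize(im[182:282,196:346,::-1],None,fx=5,fy=5,interpolation=cv2.INTER_CUBIC)
for k,(y0,y1,x0,x1) in dict(bar=(170,290,540,720),wallrim=(200,280,440,540),lip=(110,200,215,300)).items(): print(k,cv2.absdiff(old,new)[y0:y1,x0:x1].mean())
im=eyes.camera("scene"); new=cv2.resize(im[130:270,210:400,::-1],None,fx=4,fy=4,interpolation=cv2.INTER_CUBIC); old=cv2.imread("pics/door.png")
for k,(y0,y1,x0,x1) in dict(door=(45,190,495,650),bar=(300,440,35,200)).items(): print(k,cv2.absdiff(old,new)[y0:y1,x0:x1].mean())
cv2.imwrite("pics/end.png",new)
```

```text
0.4 [ 1.6 -4.2  1.3]
0.3 [ 1.4 -5.   0.3]
0.2 [ 2.6 -4.9  0. ]
0.1 [ 2.  -3.2 -1.1]
0.04 [ 2.9 -1.8 -1.4]
0 [-0.8  1.2  5.4]
-0.006 [-5.4  4.6 21.1]
[ 0.7 -0.1  0.2]
40.675 [-0.5  0.4 -0.3]
bar 9.643611111111111
wallrim 8.689291666666668
lip 38.914161220043574
door 51.668446421950314
bar 12.194588744588744
```

Run:
```python
import cv2,numpy as np
a=cv2.imread("pics/door.png",0);b=cv2.imread("pics/end.png",0)
# perpendicular brightness profile across the door's top edge, several stations; peak offset old/new
p,q=np.array([497,52.]),np.array([640,172.]); n=np.array([q[1]-p[1],p[0]-q[0]]);n/=np.linalg.norm(n)
for t in (.15,.35,.55,.75,.95):
    c=p+t*(q-p); print(t,*["".join(f"{int(i[int(round((c+n*s)[1])),int(round((c+n*s)[0]))]):4d}" for s in range(-18,19,4))+" |" for i in (a,b)])
```

```text
0.15  103 105 100 126 174 201 168 129 118 122 |  104 104 103 126 175 202 170 130 119 122 |
0.35  103 103 102 128 184 202 157 121 108 111 |  104 104 102 128 184 201 166 142 143 165 |
0.55  105 103 103 135 185 201 154 111  93  87 |  105 103 104 134 186 211 191 176 175 175 |
0.75  106 103 109 135 176 146 104  73  54  43 |  107 105 106 135 193 208 187 168 167 169 |
0.95  106 105 108 140 194 201 157 123 116 114 |  107 107 109 143 195 214 202 192 189 186 |
```

The door edge hasn't moved, the tray bar is back at its first position, and the arm is clear, so I'm handing in.

```bash
python3 -c "
from workcell import env
print(env.finish_job())"
```

```text
the job is handed in; nothing more can be done
None
```

I handed the job in at about 41 s: by force readings and pictures, the door is shut on its catch, all three offcuts are in the bin (one leaning, its centre estimated below the 0.1 m limit), and the tray is lowered flat and released; the first bar grasp missed because the fingertips sat about 35 mm higher than stated, and no verdict was returned.

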